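# Load a vacuum hold-down pad and half-open its valve

### The arm

A 6-joint arm with a two-finger parallel gripper is mounted at the origin on the work surface. World frame = base frame: x ahead of the robot, y to its left, z up, the work surface at z = 0. Lengths are in mm, angles in rad, forces in N, time in s.
With the tool pointing down it reaches from about 375 to 925 mm from the base axis. Payload 5.7 kg.
Tool frame: the origin (TCP) lies at the centre of the arm's flange, where the gripper is bolted on; the fingertips stand 182 mm ahead of it and the grasp point (between the pads) lies 163 mm ahead of it; z points along the fingers, y is the line along which they close (so a half turn about z gives the same grasp; the last joint's range is limited). The gripper opens to 88 mm and grips with 3 to 60 N. Pads are 20 mm wide; open, the fingers measure 115 mm over their backs; the gripper's body (75 mm by 178 mm) begins 61 mm behind the grasp point.
Start: joints at [-0.115, 0.359, 1.51, -0, 1.272, -0.115], TCP at [599.988, -0.006, 404.623] pointing down, gripper open.
Joint ranges: [-2.97, 2.97], [-1.01, 2.36], [0.21, 2.38], [-0.96, 4.11], [0.2, 2.71], [-2.98, 2.98]. Speed limits (rad/s): [2.39, 2.39, 3.14, 3.14, 3.14, 3.14].

### API

Orientations are given as a unit quaternion [x, y, z, w].
In Python, from workcell import r gives the robot as it stands.
- The arm moves only by the shell command python3 -m jog 'ROWS' [FORCE]. ROWS is JSON, a list of rows, each an object of numbers: "dx", "dy", "dz": the shift along the tool's x, y, z in units of 0.025 m (1.0 is 0.025 m); "twist": the turn about the tool's z in units of 60 degrees (1.0 is 60 degrees); "hand": the closure, from 0 (fully open) to 1 (shut). A call has 1 to 5 rows; each row shifts and turns the commanded pose from where the row before left it, along the tool's axes as they then stand; what a row does not reach is not made up. A row lasts 1/12 s, in which the tool goes at most 41.7 mm and 7.16 degrees, less where a joint would pass 70% of its speed; a pose out of reach is approached as far as the arm can. A call with a number of a shift or a turn outside -1 to 1 is refused whole. A call with a gripper value outside its range is refused whole. The fingers move at their own pace and stop on an object; FORCE is the grip in N (left out, the last holds). Time passes only in rows, so rows that do not move let the fingers close. It gives the time, the measured TCP pose, the force, the opening and the grip force at its end, in the units of the state.
- r.get_obs(): the state, without advancing time (a new reading comes with each control period).
- r.grab_frame(name): name is "scene" or "side" or "wrist"; returns a dict with "img" (420x560x3 uint8, red, green, blue), "depth" (420x560 float32, mm along the optical axis (not along the pixel's ray), 0 where there is no reading), "K" (3x3 intrinsics, pixels), "T" (4x4, takes a point from camera to world coordinates); the wrist camera has in their place "T_tool_cam" (4x4, takes a point from camera to tool coordinates, whose origin is the TCP and whose axes are the flange's). Camera axes: x right, y down, z forward; pixel columns grow to the right and rows downward; lengths in mm; the calibration is good to about 2 mm. A picture is of the moment at which its call begins: read the wrist's pose just before it.
- r.finish_job(): hands the job in; it is judged then, once.
The state is a dict: "time": time; "joint_positions": joint angles; "qd": joint speeds; "joint_torque": joint torques, N m; "tcp_pos": TCP position; "tool_rot": TCP orientation; "wrist_force": force on the tool from outside, world axes, zero at the start; "torque": the same for the moment, N m; "grip_width": finger opening in mm; "grip_force": force on a finger pad.
Only numpy, scipy, OpenCV 4.12 (cv2) and the standard library are available. Lean on these libraries where they do the work, as an engineer would, in place of code of your own. Each camera call takes 0.05 s, during which the arm holds its last target. There are 200 camera calls.

### The job

Load the round aluminium vacuum pad on the counter for clamping: lay the rubber seal ring centred on the pad, the plywood blank centred on the ring, and set the steel weight gently (not dropped) centred on the blank, so the three discs lie flat in one centred stack and are let go. Only then turn the valve lever to half open, 45 degrees from shut, and let go of it. Leave the hammer, the food can and the tape measure where they are.

Things in the scene. Friction and masses are not known exactly. Their poses are not given: they have to be found in the camera images.
- pad_top (a point): Centre of the flat top of the fixed vacuum pad, 30 mm above the counter. The pad is an aluminium disc, 150 mm diameter, with a dark 16 mm port at its centre and a thin concentric circle, 92 mm wide. Site z is up, +y runs along the pipe from the pad to the valve, -x is the side where the shut lever lies. Pad, pipe and valve are one unit; its place and yaw vary.
- seal: Rubber seal ring, black, flat: 70 mm outside diameter, 38 mm hole, 14 mm thick, 0.05 kg or so. Origin: centre of its underside; z up. Lies loose and flat on the counter.
- blank: Plywood blank: solid plain disc, 66 mm diameter, 24 mm thick, 0.07 kg or so. Origin: centre of its underside; z up. Lies loose and flat on the counter.
- weight: Steel weight: solid disc, 60 mm diameter, 18 mm thick, about 0.4 kg, thin concentric circle on its top. Origin: centre of its underside; z up. Lies loose and flat on the counter.
- valve (a joint): Valve lever angle in rad: 0 shut (lever square across the pipe, along point pad_top's -x), 1.571 fully open (lever along the pipe, pointing away from the pad); opens clockwise seen from above. Half open is 0.785. Starts shut or barely open, stays where it is left (about 2 N at the grip turns it).
- valve_pivot (a point): Point on the lever's vertical turning axis at mid-height of the lever, 98 mm above the counter and 180 mm from the pad's centre along the pipe. The brass valve body below reaches 60 mm above the counter; a 20 mm thick stem carries the lever.
- valve_grip (a point): Middle of the lever's black grip, 75 mm from valve_pivot; moves with the lever. The lever is a level bar, 12 mm wide, 20 mm tall (88 to 108 mm above the counter), reaching 98 mm from the axis; point x runs along it towards the pivot. It can be pinched across its width from above.
- hammer: Claw hammer, bystander, 290 mm long, lying along its x axis with the handle to its -x; origin at the middle of its underside.
- can: Food can with a green band, bystander, 74 mm diameter, 110 mm high, upright; origin: centre of its underside.
- tape: Yellow tape measure, bystander, 70 x 36 mm, 62 mm high; origin: centre of its underside.
Mind the look-alikes: they are no part of the job. Of the things shaped like the seal, the rubber one is meant.

How it is judged:
By the outcome, as a careful person would: the job done as asked, in the order asked, and still so for the second after the job is handed in, with the robot touching nothing.
It also fails if it takes over 72 s, if anything falls off the work surface, if the arm or the gripper's body presses on something with over 40 N, if the wrist force passes 120 N, or if a joint passes its speed limit or range.

## Working session

There is one attempt and no reset: what is moved stays moved. The work goes in short steps, Python scripts to look and compute and a shell command to move; the robot and the scene stay as the last step left them, time stands still between calls to the robot, and variables do not carry over. Pictures are saved under pics/ and viewed, at most 10 in all, crops included, and the job is handed in when it is done.

```bash
ls && mkdir -p pics && python3 - <<'E'
from workcell import r
import cv2, numpy as np
o=r.get_obs(); print({k:np.round(v,3) for k,v in o.items()})
for n in ("scene","side"):
    f=r.grab_frame(n); cv2.imwrite(f"pics/{n}1.png",f["img"][:,:,::-1]); np.savez(f"pics/{n}1.npz",**f)
    print(n,f["K"],f["T"])
f=r.grab_frame("wrist"); cv2.imwrite("pics/wrist1.png",f["img"][:,:,::-1]);np.savez("pics/wrist1.npz",**f);print(f["K"],f["T_tool_cam"])
E
```

```text
pics
{'time': np.float64(0.0), 'joint_positions': array([-0.115,  0.359,  1.511,  0.   ,  1.272, -0.115]), 'qd': array([ 0.001,  0.001, -0.001, -0.002, -0.001,  0.   ]), 'joint_torque': array([-2.0000e-03, -5.1538e+01, -2.7072e+01,  6.7000e-02,  3.5000e-02,
       -0.0000e+00]), 'tcp_pos': array([5.99645e+02, 2.20000e-02, 4.03829e+02]), 'tool_rot': array([ 0.707,  0.707, -0.001, -0.001]), 'wrist_force': array([-0.671,  0.148, -0.211]), 'torque': array([ 0.013,  0.038, -0.033]), 'grip_force': np.float64(0.0), 'grip_width': np.float64(87.534)}
scene [[415.51650047   0.         279.17668323]
 [  0.         415.51650047 213.99883209]
 [  0.           0.           1.        ]] [[-9.11653982e-02  7.29143754e-01 -6.78261200e-01  1.26522943e+03]
 [ 9.95754328e-01  5.80349139e-02 -7.14511530e-02  2.45619423e+01]
 [-1.27353316e-02 -6.81895398e-01 -7.31338825e-01  8.19049978e+02]
 [ 0.00000000e+00  0.00000000e+00  0.00000000e+00  1.00000000e+00]]
side [[415.99311824   0.         279.21769604]
 [  0.         415.99311824 208.09080211]
 [  0.           0.           1.        ]] [[-9.31451333e-01 -2.44906990e-01  2.69107748e-01  3.25986840e+02]
 [-3.63777282e-01  6.10454346e-01 -7.03570594e-01  5.49255951e+02]
 [ 8.03136228e-03 -7.53237053e-01 -6.57700113e-01  6.69580593e+02]
 [ 0.00000000e+00  0.00000000e+00  0.00000000e+00  1.00000000e+00]]
[[336.14769464   0.         276.02096235]
 [  0.         336.14769464 209.60688246]
 [  0.           0.           1.        ]] [[ 4.32717971e-05 -9.53388419e-01 -3.01745787e-01  8.24718239e+01]
 [ 9.99999652e-01 -2.10063960e-04  8.07117580e-04  9.70963744e-01]
 [-8.32882468e-04 -3.01745717e-01  9.53388079e-01  1.96726450e+01]
 [ 0.00000000e+00  0.00000000e+00  0.00000000e+00  1.00000000e+00]]
```

View pics/scene1.png

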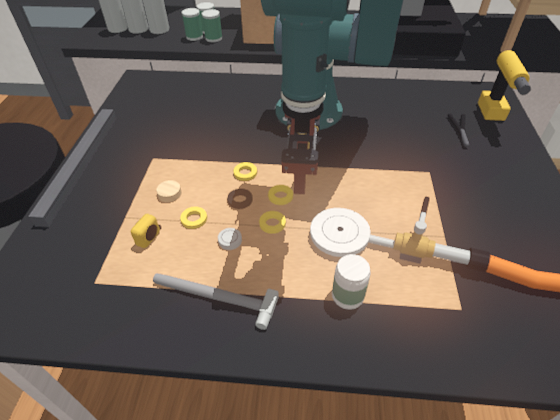

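View pics/side1.png

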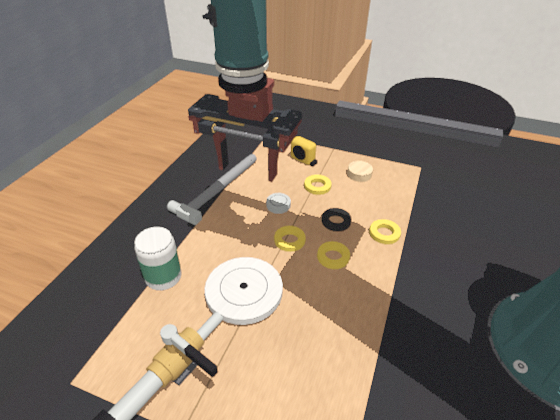

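The scene view shows the seal at (240,198) among four yellow rings, the blank at (168,191), the weight at (229,239), the pad at (340,232), and the lever from its pivot at about (419,227) to its tip at (425,200). The can is at (351,282), close to the pad. The side view agrees: seal (336,219), blank (360,171), weight (278,203), pad (244,289), lever (170,335)→(214,371).

```bash
cat > h.py <<'E'
import numpy as np, cv2
def load(n): return dict(np.load(f"pics/{n}.npz"))
def cloud(f,T):
    h,w=f["depth"].shape; u,v=np.meshgrid(np.arange(w),np.arange(h)); d=f["depth"]
    p=np.stack([(u-f["K"][0,2])/f["K"][0,0]*d,(v-f["K"][1,2])/f["K"][1,1]*d,d],-1)
    return p@T[:3,:3].T+T[:3,3]
def ray(f,T,uv,z):
    d=T[:3,:3]@np.linalg.solve(f["K"],[uv[0],uv[1],1]); return T[:3,3]+d*(z-T[2,3])/d[2]
E
python3 - <<'E'
from h import *
seeds={"scene1":dict(seal=(240,198,7,16,14),blank=(168,190,16,30,24),weight=(229,237,10,24,18),pad=(340,232,24,36,30)),
"side1":dict(seal=(336,219,7,16,14),blank=(360,170,16,30,24),weight=(278,202,10,24,18),pad=(244,288,24,36,30))}
for n,s in seeds.items():
    f=load(n); P=cloud(f,f["T"]); g=cv2.cvtColor(f["img"],cv2.COLOR_RGB2HSV)
    for k,(u,v,a,b,z) in s.items():
        R=20 if k!="pad" else 45
        m=np.zeros(f["depth"].shape,np.uint8); m[v-R:v+R,u-R:u+R]=1
        m&=((P[...,2]>a)&(P[...,2]<b)).astype(np.uint8)
        _,l,st,c=cv2.connectedComponentsWithStats(m); i=1+np.argmax(st[1:,4]); q=P[l==i]
        cn=max(cv2.findContours((l==i).astype(np.uint8),0,1)[0],key=cv2.contourArea)
        e=cv2.fitEllipse(cv2.convexHull(cn)); print(n,k,len(q),np.round(q.mean(0)),"ell",np.round(ray(f,f["T"],e[0],z)),np.round(q.max(0)-q.min(0)),np.median(q[:,2]).round(1))
    # lever
    m=((P[...,2]>100)&(P[...,2]<114)); m&=(P[...,0]>350)&(P[...,1]>100)
    m=m.astype(np.uint8); _,l,st,c=cv2.connectedComponentsWithStats(m)
    for i in range(1,len(st)):
        if st[i,4]>25: q=P[l==i]; print(n,"hi",st[i],np.round(q.mean(0)),np.round(q.min(0)),np.round(q.max(0)))
    print("brass/can/..")
f=load("scene1");P=cloud(f,f["T"])
for uv in [(419,226),(425,202),(412,243),(450,252),(376,238),(352,268),(145,226),(185,284)]: print(uv,np.round(P[uv[1],uv[0]]))
E
```

```text
scene1 seal 272 [ 463. -169.   13.] ell [ 465. -168.   14.] [71. 69.  9.] 13.4
scene1 blank 341 [ 455. -370.   23.] ell [ 456. -370.   24.] [68. 64. 12.] 23.6
scene1 weight 376 [ 610. -171.   18.] ell [ 611. -171.   18.] [60. 59. 14.] 18.3
scene1 pad 2262 [576. 108.  30.] ell [579. 117.  30.] [151. 181.  11.] 30.2
scene1 hi [415 196  15  35 240] [581. 288. 107.] [517. 267. 100.] [625. 311. 112.]
scene1 hi [343 254  28  30 690] [748. 126. 109.] [710. 101. 100.] [779. 158. 114.]
brass/can/..
side1 seal 394 [ 457. -167.   13.] ell [ 457. -166.   14.] [68. 71.  9.] 13.8
side1 blank 338 [ 448. -368.   24.] ell [ 448. -367.   24.] [65. 67. 12.] 24.1
side1 weight 356 [ 603. -169.   18.] ell [ 603. -168.   18.] [59. 61. 12.] 18.3
side1 pad 4133 [567. 114.  30.] ell [571. 130.  30.] [149. 194.  11.] 30.4
side1 hi [135 229  39  29 809] [738. 129. 109.] [706. 100. 100.] [775. 158. 113.]
side1 hi [160 324  58  51 752] [569. 292. 107.] [513. 267. 100.] [621. 312. 111.]
brass/can/..
(419, 226) [618. 274. 108.]
(425, 202) [540. 299. 108.]
(412, 243) [623. 270.  53.]
(450, 252) [636. 357.  45.]
(376, 238) [594. 192.  29.]
(352, 268) [750. 120. 113.]
(145, 226) [ 628. -372.   61.]
(185, 284) [ 761. -246.   24.]
```

View pics/wrist1.png

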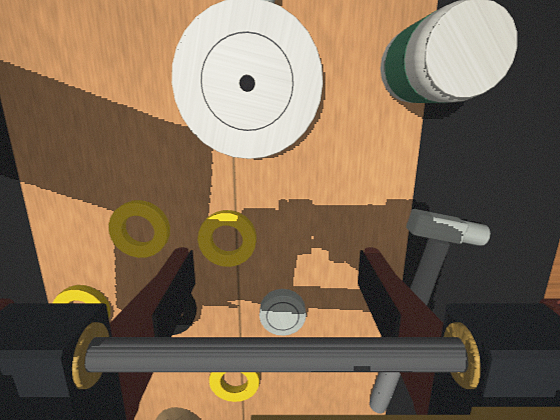

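```bash
cat >> h.py <<'E'
from scipy.spatial.transform import Rotation as Ro
def snap(name):
    from workcell import r
    o=r.get_obs(); f=r.grab_frame("wrist")
    f.update(p=o["tcp_pos"],q=o["tool_rot"]); np.savez(f"pics/{name}.npz",**f)
    cv2.imwrite(f"pics/{name}.png",f["img"][:,:,::-1]); return f
def Tw(f):
    T=np.eye(4); T[:3,:3]=Ro.from_quat(f["q"]).as_matrix(); T[:3,3]=f["p"]; return T@f["T_tool_cam"]
def blobs(f,T,a,b,z,amin=150):
    P=cloud(f,T); m=((P[...,2]>a)&(P[...,2]<b)&(f["depth"]>0)).astype(np.uint8)
    m=cv2.morphologyEx(m,cv2.MORPH_OPEN,np.ones((3,3)))
    _,l,st,c=cv2.connectedComponentsWithStats(m); out=[]
    for i in range(1,len(st)):
        if st[i,4]<amin: continue
        cn=max(cv2.findContours((l==i).astype(np.uint8),0,1)[0],key=cv2.contourArea)
        e=cv2.fitEllipse(cv2.convexHull(cn)); q=P[l==i]
        w=ray(f,T,e[0],z)
        print("px",np.round(e[0]),"ell",np.round(w,1),"size",np.round(q.max(0)-q.min(0)),"zmed",np.median(q[:,2]).round(1),"rgb",f["img"][l==i].mean(0).round())
E
python3 - <<'E'
from h import *
f=load("wrist1"); f.update(p=np.array([599.8,0,404.2]),q=np.array([.7071,.7071,0,0])); T=Tw(f)
print("rings");blobs(f,T,9,16,14,400); print("weight"); blobs(f,T,14.5,21,18,400); print("pad"); blobs(f,T,26,34,30,400);print("lever"); blobs(f,T,100,114,108)
E
```

```text
rings
px [138. 229.] ell [439.  -58.9  14. ] size [69. 69.  7.] zmed 14.1 rgb [125. 106.  28.]
px [227. 239.] ell [542.8 -71.   14. ] size [69. 70.  7.] zmed 14.4 rgb [138. 119.  31.]
px [ 78. 304.] ell [ 350.3 -160.2   14. ] size [59. 21.  7.] zmed 13.7 rgb [213. 190.  43.]
px [235. 381.] ell [ 544.  -282.5   14. ] size [68. 53.  7.] zmed 14.5 rgb [219. 194.  44.]
weight
px [283. 314.] ell [ 609.6 -172.8   18. ] size [59. 60.  6.] zmed 19.0 rgb [144. 148. 141.]
pad
px [247.  77.] ell [572.8 106.8  30. ] size [149. 147.   8.] zmed 30.6 rgb [226. 225. 217.]
px [441. 229.] ell [787.3 -52.4  30. ] size [60. 32.  4.] zmed 27.1 rgb [115. 118. 113.]
lever
px [467.  49.] ell [744.5 121.5 108. ] size [69. 70. 13.] zmed 110.7 rgb [210. 208. 197.]
```

The wrist view shows the pad with its port at (247,83), the weight at (283,314), and the can at (470,50). The left finger hides the seal at about (185,310). I'll move above the seal.

```bash
python3 -m jog '[{"dx":-0.95,"dy":-0.8,"dz":0.5,"hand":0},{"dx":-0.95,"dy":-0.8,"dz":0.5},{"dx":-0.95,"dy":-0.8,"dz":0.5},{"dx":-0.95,"dy":-0.8,"dz":0.5},{"dx":-0.95,"dy":-0.8,"dz":0.5}]' 20 && python3 -m jog '[{"dx":-0.95,"dy":-0.8,"dz":0.5},{"dx":-0.95,"dy":-0.8,"dz":0.5},{},{},{}]' && python3 - <<'E'
from h import *
f=snap("w2"); T=Tw(f); print(f["p"],f["q"]); blobs(f,T,9,16,14,400)
E
```

```text
validation failed for argument at $[0]...
```

```bash
python3 -m jog '[{"dx":-0.95,"dy":-0.8,"dz":0.5,"twist":0,"hand":0}]' 20; python3 -m jog --help | head -20
```

```text
time: 0.23
tcp_pos: [583.1, -21.8, 393.9]
tool_rot: [0.706, 0.708, 0.003, 0.002]
wrist_force: [0.6, -0.1, 0.0]
grip_width: 88.2
grip_force: 0.0invalid input: not JSON, or not a number
```

```bash
python3 -m jog '[{"dx":-0.95,"dy":-0.8,"dz":0.5,"twist":0,"hand":0},{"dx":-0.95,"dy":-0.8,"dz":0.5,"twist":0,"hand":0},{"dx":-0.95,"dy":-0.8,"dz":0.5,"twist":0,"hand":0},{"dx":-0.95,"dy":-0.8,"dz":0.5,"twist":0,"hand":0},{"dx":-0.95,"dy":-0.8,"dz":0.5,"twist":0,"hand":0}]' 20 && python3 -m jog '[{"dx":-0.95,"dy":-0.8,"dz":0.5,"twist":0,"hand":0},{"dx":0,"dy":0,"dz":0,"twist":0,"hand":0},{"dx":0,"dy":0,"dz":0,"twist":0,"hand":0}]' && python3 - <<'E'
from h import *
f=snap("w2"); T=Tw(f); print(f["p"],f["q"]); blobs(f,T,9,16,14,400)
E
```

```text
time: 0.65
tcp_pos: [478.8, -143.3, 329.0]
tool_rot: [0.707, 0.707, -0.0, -0.0]
wrist_force: [1.0, -1.2, -0.5]
grip_width: 87.5
grip_force: 0.0
time: 0.9
tcp_pos: [458.9, -167.0, 316.5]
tool_rot: [0.708, 0.706, -0.0, -0.001]
wrist_force: [-0.3, 0.1, 0.0]
grip_width: 88.0
grip_force: 0.0
[ 458.89453848 -166.96260512  316.46838323] [ 7.08253099e-01  7.05957670e-01 -2.57600719e-04 -1.11792444e-03]
px [247.  70.] ell [437.  -59.6  14. ] size [69. 69.  7.] zmed 14.1 rgb [144. 123.  38.]
px [378.  86.] ell [540.7 -71.6  14. ] size [70. 69.  7.] zmed 14.2 rgb [194. 175.  46.]
px [278. 206.] ell [ 461.3 -170.3   14. ] size [69. 68.  7.] zmed 14.2 rgb [32. 33. 32.]
px [150. 208.] ell [ 348.4 -171.9   14. ] size [69. 69.  7.] zmed 14.1 rgb [209. 193.  48.]
px [354. 316.] ell [ 535.8 -283.5   14. ] size [56. 58.  7.] zmed 14.2 rgb [172. 153.  39.]
```

Seal at (461,-170) directly below, offset (+2.4, -3.4). I'll descend and grip it.

```bash
python3 -m jog '[{"dx":-0.14,"dy":0.1,"dz":1,"twist":0,"hand":0},{"dx":0,"dy":0,"dz":1,"twist":0,"hand":0},{"dx":0,"dy":0,"dz":1,"twist":0,"hand":0},{"dx":0,"dy":0,"dz":1,"twist":0,"hand":0},{"dx":0,"dy":0,"dz":0.8,"twist":0,"hand":0}]' 15 && python3 -m jog '[{"dx":0,"dy":0,"dz":0.46,"twist":0,"hand":0},{"dx":0,"dy":0,"dz":0,"twist":0,"hand":0},{"dx":0,"dy":0,"dz":0,"twist":0,"hand":1},{"dx":0,"dy":0,"dz":0,"twist":0,"hand":1},{"dx":0,"dy":0,"dz":0,"twist":0,"hand":1}]' 15 &&  python3 -m jog '[{"dx":0,"dy":0,"dz":0,"twist":0,"hand":1},{"dx":0,"dy":0,"dz":0,"twist":0,"hand":1},{"dx":0,"dy":0,"dz":0,"twist":0,"hand":1}]'
```

```text
time: 1.37
tcp_pos: [463.8, -168.8, 196.2]
tool_rot: [0.707, 0.708, 0.0, 0.001]
wrist_force: [-1.0, -0.7, 0.4]
grip_width: 88.2
grip_force: 0.0
time: 1.78
tcp_pos: [463.4, -169.7, 186.8]
tool_rot: [0.707, 0.707, 0.0, 0.001]
wrist_force: [0.1, -0.8, 0.0]
grip_width: 71.6
grip_force: 0.1
time: 2.03
tcp_pos: [463.2, -169.9, 186.7]
tool_rot: [0.707, 0.707, 0.001, 0.001]
wrist_force: [1.1, 2.4, 7.4]
grip_width: 69.7
grip_force: 15.0
```

```bash
python3 -m jog '[{"dx":0,"dy":0,"dz":-0.8,"twist":0,"hand":1},{"dx":0,"dy":0,"dz":-1,"twist":0,"hand":1},{"dx":0.76,"dy":0.44,"dz":-1,"twist":0,"hand":1},{"dx":0.76,"dy":0.44,"dz":-1,"twist":0,"hand":1},{"dx":0.76,"dy":0.44,"dz":-1,"twist":0,"hand":1}]' && python3 -m jog '[{"dx":0.76,"dy":0.44,"dz":-1,"twist":0,"hand":1},{"dx":0.76,"dy":0.44,"dz":-1,"twist":0,"hand":1},{"dx":0.76,"dy":0.44,"dz":0,"twist":0,"hand":1},{"dx":0.76,"dy":0.44,"dz":0,"twist":0,"hand":1},{"dx":0.76,"dy":0.44,"dz":0,"twist":0,"hand":1}]' && python3 -m jog '[{"dx":0.76,"dy":0.44,"dz":0,"twist":0,"hand":1},{"dx":0.76,"dy":0.44,"dz":0,"twist":0,"hand":1},{"dx":0,"dy":0,"dz":0,"twist":0,"hand":1},{"dx":0,"dy":0,"dz":0,"twist":0,"hand":1},{"dx":0,"dy":0,"dz":0,"twist":0,"hand":1}]' && python3 - <<'E'
from h import *
f=snap("w3"); T=Tw(f); print(f["p"],f["q"]); blobs(f,T,26,34,30,400); print("held"); blobs(f,T,f["p"][2]-185,f["p"][2]-160,f["p"][2]-172,300)
print("lever"); blobs(f,T,100,114,108)
E
```

```text
time: 2.45
tcp_pos: [495.3, -112.3, 307.1]
tool_rot: [0.708, 0.707, -0.0, 0.0]
wrist_force: [1.4, 0.2, -1.5]
grip_width: 70.0
grip_force: 15.0
time: 2.87
tcp_pos: [550.7, -16.9, 356.7]
tool_rot: [0.707, 0.707, 0.0, 0.001]
wrist_force: [0.1, -0.6, -0.9]
grip_width: 69.4
grip_force: 15.0
time: 3.28
tcp_pos: [571.9, 19.8, 355.5]
tool_rot: [0.707, 0.707, -0.001, -0.0]
wrist_force: [-0.1, -0.3, -0.5]
grip_width: 69.6
grip_force: 15.0
[571.86693625  19.81899029 355.506092  ] [ 7.06990151e-01  7.07223141e-01 -5.59205969e-04 -2.03491908e-04]
px [276.  95.] ell [572.3 108.7  30. ] size [149. 154.   8.] zmed 30.4 rgb [226. 225. 217.]
held
px [277. 270.] ell [573.1  22.3 183.5] size [88. 70. 25.] zmed 182.9 rgb [35. 34. 33.]
lever
px [544.  71.] ell [741.1 121.6 108. ] size [47. 69. 13.] zmed 110.2 rgb [203. 202. 191.]
```

View pics/w3.png

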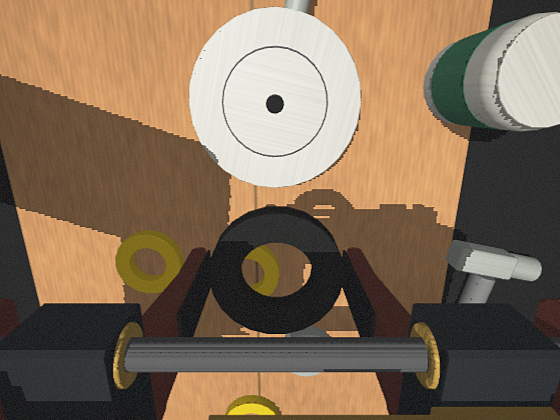

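The seal is held level, outer edge centred at about (277,270). The pad is in full view with its port at (275,104). Next I'll fit the pad circle and port against the held ring.

```bash
cat >> h.py <<'E'
def dark_in_pad(f,T,z,c,R=62,thr=120):
    # dark marks on the pad inside radius R of guess c: port and circle
    P=cloud(f,T); g=cv2.cvtColor(f["img"],cv2.COLOR_RGB2GRAY)
    m=((g<thr)&(np.hypot(P[...,0]-c[0],P[...,1]-c[1])<R)&(P[...,2]>0)&(P[...,2]<45)).astype(np.uint8)
    for cn in cv2.findContours(m,0,1)[0]:
        if len(cn)>15: e=cv2.fitEllipse(cn); print("mark",np.round(e[0],1),np.round(e[1]),np.round(ray(f,T,e[0],z),1))
E
python3 - <<'E'
from h import *
f=load("w3"); T=Tw(f); dark_in_pad(f,T,30,(572,107))
P=cloud(f,T); m=((P[...,2]>178)&(P[...,2]<192)&(f["img"].max(2)<75)).astype(np.uint8); m[:, :205]=0; m[:,348:]=0; m[335:]=0
_,l,st,c=cv2.connectedComponentsWithStats(m); i=1+np.argmax(st[1:,4]); q=P[l==i]
z=np.median(q[:,2]); print(st[i],z,"x",np.percentile(q[:,0],[1,99]),"y",np.percentile(q[:,1],[1,99]))
ct,h=cv2.findContours((l==i).astype(np.uint8),cv2.RETR_CCOMP,1)
for cn in ct:
    if cv2.contourArea(cn)>500: e=cv2.fitEllipse(cn); print(np.round(e[0],1),np.round(e[1]),np.round(ray(f,T,e[0],z),1))
E
```

```text
mark [274.5  99.8] [106. 112.] [571.4 104.9  30. ]
mark [274.5 103.6] [17. 18.] [571.4 101.8  30. ]
mark [323.6  83.6] [ 1. 10.] [613.3 118.1  30. ]
mark [280.  107.9] [113. 126.] [576.1  98.2  30. ]
mark [274.  97.] [101. 102.] [570.9 107.2  30. ]
[ 205  210  143  124 9965] 182.94839786914633 x [538.15208741 607.85677892] y [-14.26561657  51.62200062]
[276.1 271.9] [122. 141.] [572.8  20.7 182.9]
[276.4 273. ] [63. 73.] [573.   20.1 182.9]
```

```bash
cat >> h.py <<'E'
def fit(f,T,cn,z):  # back-project contour to plane z, fit there: centre, axes
    c=cn.reshape(-1,2).astype(float)
    w=np.array([ray(f,T,p,z)[:2] for p in c]).astype(np.float32)
    e=cv2.fitEllipse(w); return np.round(e[0],1),np.round(e[1],1)
def marks(f,T,z,c,R=80,thr=120,pred=None):
    P=cloud(f,T); g=cv2.cvtColor(f["img"],cv2.COLOR_RGB2GRAY)
    m=((g<thr) if pred is None else pred(f,P))&(np.hypot(P[...,0]-c[0],P[...,1]-c[1])<R)
    for cn in cv2.findContours(m.astype(np.uint8),cv2.RETR_CCOMP,1)[0]:
        if len(cn)>25: print("fit",*fit(f,T,cn,z),len(cn))
E
python3 - <<'E'
from h import *
f=load("w3"); T=Tw(f); 
print("pad marks"); marks(f,T,30,(571.5,102),R=56)
print("pad outline"); marks(f,T,30,(571.5,102),R=90,pred=lambda f,P:(P[...,2]>26)&(P[...,2]<34)&(f["img"].min(2)>150))
print("held"); marks(f,T,183,(573,20),R=50,pred=lambda f,P:(P[...,2]>178)&(P[...,2]<190)&(f["img"].max(2)<90))
f=load("w2"); T=Tw(f); print("seal on counter"); marks(f,T,14,(461,-170),R=50,pred=lambda f,P:(P[...,2]>9)&(P[...,2]<18)&(f["img"].max(2)<90))
f=load("wrist1"); f.update(p=np.array([600,0,404.6]),q=np.array([.7071,.7071,0,0])); T=Tw(f)
print("pad w1"); marks(f,T,30,(571.5,102),R=56)
E
```

```text
pad marks
fit [ 567.8 -150. ] [ 25.2 116.6] 350
fit [572.2  -0.9] [18.9 62.9] 142
fit [571.3 102.6] [91.2 92.2] 166
fit [571.4 101.8] [14.5 15. ] 51
fit [571.1 103.8] [86.2 88.8] 203
pad outline
fit [571.9 102.7] [146.4 149.2] 523
fit [541.4  68.7] [ 3.3 21.9] 41
fit [573.   99.3] [84.6 88.4] 143
fit [613.1  84.6] [ 2.6 14.1] 28
fit [529.6  84.9] [ 2.7 14.8] 30
fit [526.5  99.3] [ 2.8 17.9] 40
fit [571.4 101.8] [16.4 16.8] 56
fit [527.5 111.8] [ 2.3 11.2] 26
fit [571.2 101.9] [90.4 90.9] 266
held
fit [572.8  19.2] [67.8 77.5] 530
fit [573.   19.5] [35.6 36.9] 204
seal on counter
fit [ 461.1 -171.5] [67.7 68.9] 216
fit [ 461.3 -171. ] [37.2 38.3] 120
pad w1
fit [588.1 114.6] [106.  131.5] 78
fit [584.4  85.4] [50.2 66.9] 74
fit [572.3 101.6] [14.5 14.9] 44
fit [573.6 104.5] [84.4 87.6] 107
```

```bash
python3 -m jog '[{"dx":0.8,"dy":-0.05,"dz":0.2,"twist":0,"hand":1},{"dx":0.9,"dy":0,"dz":0.4,"twist":0,"hand":1},{"dx":0.8,"dy":0,"dz":0.6,"twist":0,"hand":1},{"dx":0.8,"dy":0,"dz":0.8,"twist":0,"hand":1},{"dx":0,"dy":0,"dz":1,"twist":0,"hand":1}]' && python3 -m jog '[{"dx":0,"dy":0,"dz":1,"twist":0,"hand":1},{"dx":0,"dy":0,"dz":0.9,"twist":0,"hand":1},{"dx":0,"dy":0,"dz":0.5,"twist":0,"hand":1},{"dx":0,"dy":0,"dz":0.16,"twist":0,"hand":1},{"dx":0,"dy":0,"dz":0,"twist":0,"hand":1}]' && python3 -m jog '[{"dx":0,"dy":0,"dz":0,"twist":0,"hand":1},{"dx":0,"dy":0,"dz":0,"twist":0,"hand":1}]'
```

```text
time: 3.75
tcp_pos: [571.4, 104.3, 281.3]
tool_rot: [0.707, 0.707, 0.002, 0.001]
wrist_force: [-0.1, -0.0, -0.1]
grip_width: 69.7
grip_force: 15.0
time: 4.17
tcp_pos: [570.4, 101.6, 215.9]
tool_rot: [0.708, 0.707, -0.001, -0.001]
wrist_force: [-0.1, 0.3, -0.2]
grip_width: 69.6
grip_force: 15.0
time: 4.33
tcp_pos: [571.4, 102.1, 217.2]
tool_rot: [0.707, 0.707, 0.0, 0.0]
wrist_force: [-0.5, 0.1, -0.1]
grip_width: 69.9
grip_force: 15.0
```

```bash
python3 -m jog '[{"dx":0,"dy":0,"dz":0.05,"twist":0,"hand":1},{"dx":0,"dy":0,"dz":0,"twist":0,"hand":0.6},{"dx":0,"dy":0,"dz":0,"twist":0,"hand":0},{"dx":0,"dy":0,"dz":0,"twist":0,"hand":0},{"dx":0,"dy":0,"dz":0,"twist":0,"hand":0}]' && python3 -m jog '[{"dx":0,"dy":0,"dz":-0.5,"twist":0,"hand":0},{"dx":0,"dy":0,"dz":-1,"twist":0,"hand":0},{"dx":-0.8,"dy":0,"dz":-1,"twist":0,"hand":0},{"dx":-0.9,"dy":0,"dz":-1,"twist":0,"hand":0},{"dx":-0.8,"dy":0,"dz":-1,"twist":0,"hand":0}]' && python3 -m jog '[{"dx":-0.8,"dy":0,"dz":-1,"twist":0,"hand":0},{"dx":0,"dy":0,"dz":0,"twist":0,"hand":0},{"dx":0,"dy":0,"dz":0,"twist":0,"hand":0}]' && python3 - <<'E'
from h import *
f=snap("w4"); T=Tw(f); print(f["p"],f["q"])
print("pad"); marks(f,T,30,(571.5,102),R=90,pred=lambda f,P:(P[...,2]>26)&(P[...,2]<34)&(f["img"].min(2)>150))
print("seal"); marks(f,T,44,(571.5,102),R=45,pred=lambda f,P:(f["img"].max(2)<90)&(P[...,2]>38))
E
```

```text
time: 4.75
tcp_pos: [571.3, 102.8, 215.5]
tool_rot: [0.707, 0.707, 0.0, 0.0]
wrist_force: [0.1, 0.3, 0.2]
grip_width: 85.6
grip_force: 0.0
time: 5.17
tcp_pos: [571.0, 39.7, 329.0]
tool_rot: [0.707, 0.708, -0.0, -0.0]
wrist_force: [0.3, -1.4, 0.1]
grip_width: 87.8
grip_force: 0.0
time: 5.42
tcp_pos: [571.8, 19.4, 354.5]
tool_rot: [0.708, 0.706, 0.001, 0.001]
wrist_force: [-1.3, 0.3, -0.2]
grip_width: 87.9
grip_force: 0.0
[571.81544213  19.42196565 354.4644925 ] [0.70774767 0.70646297 0.00121662 0.00135087]
pad
fit [574.   99.1] [33.6 36.4] 133
fit [571.4 101.8] [16.6 16.7] 55
fit [571.9 102.6] [146.5 149.1] 524
fit [539.6  69.9] [ 2.6 17.4] 29
fit [576.   89.8] [64.8 78.8] 135
fit [526.9 102.4] [ 3.4 22.3] 58
fit [573.4  99.7] [73.3 75.1] 267
fit [571.8 102.3] [89.2 90.4] 278
seal
fit [572.8 100.1] [67.5 68.1] 239
fit [573.  100.3] [37.7 38. ] 132
```

The seal lies flat on the pad, about 2 mm off centre, which is acceptable. I'll aim the next discs at the mean of pad and seal. Next I'll view the blank from the same relative pose.

```bash
J='python3 -m jog'; python3 -m jog '[{"dx":-1,"dy":-0.25,"dz":0,"twist":0,"hand":0},{"dx":-1,"dy":-0.25,"dz":0,"twist":0,"hand":0},{"dx":-1,"dy":-0.25,"dz":0,"twist":0,"hand":0},{"dx":-1,"dy":-0.25,"dz":0,"twist":0,"hand":0},{"dx":-1,"dy":-0.25,"dz":0,"twist":0,"hand":0}]' | head -2 && python3 -m jog '[{"dx":-1,"dy":-0.25,"dz":0,"twist":0,"hand":0},{"dx":-1,"dy":-0.25,"dz":0,"twist":0,"hand":0},{"dx":-1,"dy":-0.25,"dz":0,"twist":0,"hand":0},{"dx":-1,"dy":-0.25,"dz":0,"twist":0,"hand":0},{"dx":-1,"dy":-0.25,"dz":0,"twist":0,"hand":0}]' | head -2 && python3 -m jog '[{"dx":-1,"dy":-0.25,"dz":0,"twist":0,"hand":0},{"dx":-1,"dy":-0.25,"dz":0,"twist":0,"hand":0},{"dx":-1,"dy":-0.25,"dz":0,"twist":0,"hand":0},{"dx":-1,"dy":-0.25,"dz":0,"twist":0,"hand":0},{"dx":-1,"dy":-0.25,"dz":0,"twist":0,"hand":0}]' | head -2 && python3 -m jog '[{"dx":-1,"dy":-0.25,"dz":0,"twist":0,"hand":0},{"dx":-1,"dy":-0.25,"dz":0,"twist":0,"hand":0},{"dx":-1,"dy":-0.25,"dz":0,"twist":0,"hand":0},{"dx":-0.8,"dy":0,"dz":0,"twist":0,"hand":0},{"dx":0,"dy":0,"dz":0,"twist":0,"hand":0}]'| head -2 && python3 -m jog '[{"dx":0,"dy":0,"dz":0,"twist":0,"hand":0},{"dx":0,"dy":0,"dz":0,"twist":0,"hand":0}]' && python3 - <<'E'
from h import *
f=snap("w5"); f["q"]=np.array([.70711,.70711,0,0]); T=Tw(f); print(f["p"])
print("blank"); marks(f,T,24,(452,-370),R=55,pred=lambda f,P:(P[...,2]>20)&(P[...,2]<28))
f=load("w4"); f["q"]=np.array([.70711,.70711,0,0]); T=Tw(f)
print("pad"); marks(f,T,30,(571.5,102),R=90,pred=lambda f,P:(P[...,2]>26)&(P[...,2]<34)&(f["img"].min(2)>150))
print("seal"); marks(f,T,44,(571.5,102),R=45,pred=lambda f,P:(f["img"].max(2)<90)&(P[...,2]>38))
E
```

```text
time: 5.88
tcp_pos: [539.1, -104.5, 351.0]
time: 6.3
tcp_pos: [508.1, -229.5, 350.9]
time: 6.72
tcp_pos: [477.2, -354.5, 350.8]
time: 7.13
tcp_pos: [458.7, -452.2, 350.8]
time: 7.3
tcp_pos: [458.9, -448.2, 351.3]
tool_rot: [0.707, 0.707, 0.0, -0.002]
wrist_force: [-0.1, 0.1, 0.2]
grip_width: 87.6
grip_force: 0.0
[ 458.92934751 -448.18716222  351.30061822]
blank
fit [ 453.5 -376. ] [64.4 64.5] 211
pad
fit [572.6  99.2] [33.6 36.4] 133
fit [570.1 101.9] [16.6 16.7] 55
fit [570.5 102.7] [146.5 149.1] 524
fit [538.3  69.9] [ 2.6 17.4] 29
fit [574.7  89.9] [64.8 78.8] 135
fit [525.5 102.3] [ 3.4 22.3] 58
fit [572.1  99.8] [73.3 75.1] 267
fit [570.4 102.4] [89.2 90.4] 278
seal
fit [571.5 100.2] [67.5 68.1] 239
fit [571.7 100.4] [37.7 38. ] 132
```

```bash
python3 - <<'E'
from h import *
from workcell import r
ps=[]
for i in range(3):
    f=snap("w6"); ps.append(r.get_obs()["tcp_pos"]); print(f["p"].round(1),f["q"].round(4),ps[-1].round(1))
    f["q"]=np.array([.70711,.70711,0,0]); T=Tw(f); marks(f,T,24,(452,-372),R=55,pred=lambda f,P:(P[...,2]>20)&(P[...,2]<28))
E
```

```text
[ 459.  -448.   351.7] [ 7.067e-01  7.075e-01  4.000e-04 -1.500e-03] [ 459.  -448.   352.1]
fit [ 453.5 -375.8] [64.4 64.5] 212
[ 459.  -448.   352.1] [ 7.066e-01  7.076e-01  3.000e-04 -1.100e-03] [ 459.1 -448.2  352.4]
fit [ 453.3 -375.6] [64.3 64.5] 211
[ 459.1 -448.2  352.4] [ 7.066e-01  7.076e-01  2.000e-04 -7.000e-04] [ 459.1 -448.4  352.7]
fit [ 453.2 -375.4] [64.3 64.4] 212
```

```bash
python3 -m jog '[{"dx":0.9,"dy":-0.22,"dz":0.8,"twist":0,"hand":0},{"dx":1,"dy":0,"dz":0.8,"twist":0,"hand":0},{"dx":1,"dy":0,"dz":0.9,"twist":0,"hand":0},{"dx":0,"dy":0,"dz":1,"twist":0,"hand":0},{"dx":0,"dy":0,"dz":1,"twist":0,"hand":0}]' 15 |head -2 && python3 -m jog '[{"dx":0,"dy":0,"dz":1,"twist":0,"hand":0},{"dx":0,"dy":0,"dz":0.7,"twist":0,"hand":0},{"dx":0,"dy":0,"dz":0.4,"twist":0,"hand":0},{"dx":0,"dy":0,"dz":0,"twist":0,"hand":0},{"dx":0,"dy":0,"dz":0,"twist":0,"hand":1}]' && python3 -m jog '[{"dx":0,"dy":0,"dz":0,"twist":0,"hand":1},{"dx":0,"dy":0,"dz":0,"twist":0,"hand":1},{"dx":0,"dy":0,"dz":0,"twist":0,"hand":1},{"dx":0,"dy":0,"dz":0,"twist":0,"hand":1},{"dx":0,"dy":0,"dz":0,"twist":0,"hand":1}]'
```

```text
time: 7.92
tcp_pos: [453.3, -375.0, 240.1]
time: 8.33
tcp_pos: [453.4, -377.0, 188.0]
tool_rot: [0.707, 0.707, -0.0, -0.0]
wrist_force: [-0.1, 0.3, 0.4]
grip_width: 83.9
grip_force: 0.0
time: 8.75
tcp_pos: [453.6, -377.7, 189.1]
tool_rot: [0.707, 0.707, -0.0, 0.001]
wrist_force: [-0.6, 0.4, 6.3]
grip_width: 65.9
grip_force: 15.0
```

```bash
python3 -m jog '[{"dx":0,"dy":0,"dz":-0.8,"twist":0,"hand":1},{"dx":0,"dy":0,"dz":-1,"twist":0,"hand":1},{"dx":0.9,"dy":0.32,"dz":-1,"twist":0,"hand":1},{"dx":1,"dy":0.3,"dz":-1,"twist":0,"hand":1},{"dx":1,"dy":0.3,"dz":-1,"twist":0,"hand":1}]' |head -2 && python3 -m jog '[{"dx":1,"dy":0.3,"dz":-1,"twist":0,"hand":1},{"dx":1,"dy":0.3,"dz":-0.8,"twist":0,"hand":1},{"dx":1,"dy":0.3,"dz":0,"twist":0,"hand":1},{"dx":1,"dy":0.3,"dz":0,"twist":0,"hand":1},{"dx":1,"dy":0.3,"dz":0,"twist":0,"hand":1}]' |head -2 && python3 -m jog '[{"dx":1,"dy":0.3,"dz":0,"twist":0,"hand":1},{"dx":1,"dy":0.3,"dz":0,"twist":0,"hand":1},{"dx":1,"dy":0.3,"dz":0,"twist":0,"hand":1},{"dx":1,"dy":0.3,"dz":0,"twist":0,"hand":1},{"dx":1,"dy":0.3,"dz":0,"twist":0,"hand":1}]' |head -2 && python3 -m jog '[{"dx":1,"dy":0.3,"dz":0,"twist":0,"hand":1},{"dx":1,"dy":0.3,"dz":0,"twist":0,"hand":1},{"dx":1,"dy":0.2,"dz":0,"twist":0,"hand":1},{"dx":0,"dy":0,"dz":0,"twist":0,"hand":1},{"dx":0,"dy":0,"dz":0,"twist":0,"hand":1}]' && python3 - <<'E'
from h import *
f=snap("w7"); f["q"]=np.array([.70711,.70711,0,0]); T=Tw(f); print(f["p"])
print("pad"); marks(f,T,30,(571.5,102),R=90,pred=lambda f,P:(P[...,2]>26)&(P[...,2]<34)&(f["img"].min(2)>150))
print("seal"); marks(f,T,44,(571.5,102),R=45,pred=lambda f,P:(f["img"].max(2)<90)&(P[...,2]>38))
P=cloud(f,T); z=np.median(P[250:300,260:300,2]); print("held z",z)
marks(f,T,z,(571,20),R=45,pred=lambda f,P:(abs(P[...,2]-z)<4))
E
```

```text
time: 9.17
tcp_pos: [476.1, -304.3, 309.2]
time: 9.58
tcp_pos: [513.9, -178.5, 353.9]
time: 10.0
tcp_pos: [551.2, -53.4, 353.2]
time: 10.42
tcp_pos: [571.1, 21.3, 353.0]
tool_rot: [0.706, 0.708, -0.0, 0.0]
wrist_force: [-0.0, -0.4, -0.5]
grip_width: 65.7
grip_force: 15.0
[571.13631122  21.32781631 352.97837692]
pad
fit [574.1  99.3] [33.8 36.3] 133
fit [571.6 101.8] [16.3 16.8] 54
fit [572.2 102.9] [146.2 149.7] 532
fit [571.5 100.6] [88.1 89.8] 220
fit [526.8  97.2] [ 2.4 12.3] 28
fit [573.6  99.8] [73.3 74.9] 266
fit [571.7 101.8] [90.5 90.7] 290
seal
fit [573.  100.3] [67.6 68.1] 240
fit [573.1 100.4] [37.8 37.9] 132
held z 188.16045095324392
fit [572.5  25.4] [63.8 72.1] 525
```

```bash
python3 - <<'E'
from h import *
f=load("w7"); f["q"]=np.array([.70711,.70711,0,0]); T=Tw(f); P=cloud(f,T)
m=(abs(P[...,2]-188)<5)
q=P[m&(abs(P[...,0]-572)<6)]; print("y range",np.percentile(q[:,1],[0,1,99,100]), q[:,2].min(),q[:,2].max())
m=m&(f["img"][...,0]>110)
for cn in cv2.findContours(m.astype(np.uint8),0,1)[0]:
    if len(cn)>50: print(fit(f,T,cn,188.2),cn.min(0),cn.max(0))
cv2.imwrite("pics/w7c.png",f["img"][180:420,140:420,::-1])
E
```

```text
y range [-8.40365291 -7.00232655 56.93882314 57.55724676] 183.02561568220014 190.46649382488087
(array([572.3,  25.5]), array([63.9, 65.8])) [[209 208]] [[343 331]]
```

View pics/w7c.png

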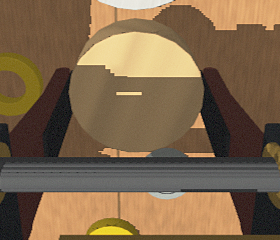

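Within the image the blank sits about 4 mm forward in the grip. I'll use the image-relative offset, corrected by the seal's result.

```bash
python3 -m jog '[{"dx":0.7,"dy":-0.04,"dz":0.1,"twist":0,"hand":1},{"dx":0.8,"dy":0,"dz":0.3,"twist":0,"hand":1},{"dx":0.8,"dy":0,"dz":0.5,"twist":0,"hand":1},{"dx":0.8,"dy":0,"dz":0.7,"twist":0,"hand":1},{"dx":0,"dy":0,"dz":0.9,"twist":0,"hand":1}]' |head -2&& python3 -m jog '[{"dx":0,"dy":0,"dz":0.9,"twist":0,"hand":1},{"dx":0,"dy":0,"dz":0.7,"twist":0,"hand":1},{"dx":0,"dy":0,"dz":0.5,"twist":0,"hand":1},{"dx":0,"dy":0,"dz":0.2,"twist":0,"hand":1},{"dx":0,"dy":0,"dz":0,"twist":0,"hand":1}]' && python3 -m jog '[{"dx":0,"dy":0,"dz":0.04,"twist":0,"hand":1},{"dx":0,"dy":0,"dz":0,"twist":0,"hand":0.6},{"dx":0,"dy":0,"dz":0,"twist":0,"hand":0},{"dx":0,"dy":0,"dz":0,"twist":0,"hand":0},{"dx":0,"dy":0,"dz":0,"twist":0,"hand":0}]' && python3 -m jog '[{"dx":0,"dy":0,"dz":-0.5,"twist":0,"hand":0},{"dx":0,"dy":0,"dz":-1,"twist":0,"hand":0},{"dx":-0.8,"dy":0,"dz":-1,"twist":0,"hand":0},{"dx":-0.9,"dy":0,"dz":-1,"twist":0,"hand":0},{"dx":-0.8,"dy":0,"dz":-0.8,"twist":0,"hand":0}]' |head -2&& python3 -m jog '[{"dx":-0.6,"dy":0,"dz":-0.5,"twist":0,"hand":0},{"dx":0,"dy":0,"dz":0,"twist":0,"hand":0},{"dx":0,"dy":0,"dz":0,"twist":0,"hand":0}]' && python3 - <<'E'
from h import *
f=snap("w8"); f["q"]=np.array([.70711,.70711,0,0]); T=Tw(f); print(f["p"])
print("pad"); marks(f,T,30,(571.5,102),R=90,pred=lambda f,P:(P[...,2]>26)&(P[...,2]<34)&(f["img"].min(2)>150))
print("seal"); marks(f,T,44,(571.5,102),R=45,pred=lambda f,P:(f["img"].max(2)<90)&(P[...,2]>38))
print("blank"); marks(f,T,68,(571.5,102),R=55,pred=lambda f,P:(P[...,2]>62)&(P[...,2]<74))
P=cloud(f,T); m=np.hypot(P[...,0]-572,P[...,1]-101)<25; q=P[m]; print(np.linalg.lstsq(np.c_[q[:,:2]-[572,101],np.ones(len(q))],q[:,2],rcond=None)[0])
E
```

```text
time: 10.88
tcp_pos: [570.7, 99.1, 291.1]
time: 11.3
tcp_pos: [569.7, 96.4, 232.2]
tool_rot: [0.708, 0.707, -0.001, -0.001]
wrist_force: [0.3, -1.0, -0.1]
grip_width: 65.5
grip_force: 15.0
time: 11.72
tcp_pos: [570.4, 97.6, 232.3]
tool_rot: [0.707, 0.707, 0.0, 0.0]
wrist_force: [-0.0, -0.6, 0.8]
grip_width: 82.2
grip_force: 0.0
time: 12.13
tcp_pos: [570.4, 34.7, 341.4]
time: 12.38
tcp_pos: [570.4, 19.8, 352.7]
tool_rot: [0.708, 0.707, 0.001, 0.001]
wrist_force: [0.0, 0.3, -1.4]
grip_width: 87.6
grip_force: 0.0
[570.44356981  19.81100899 352.70439405]
pad
fit [571.1 102.6] [146.4 148.9] 532
fit [537.7  73.6] [ 5.5 26.7] 59
fit [571.7 101.2] [85.9 89.9] 739
seal
blank
fit [571.5 100. ] [64.5 64.5] 249
[ -0.19528628   0.24703869 121.43627545]
```

View pics/w8.png

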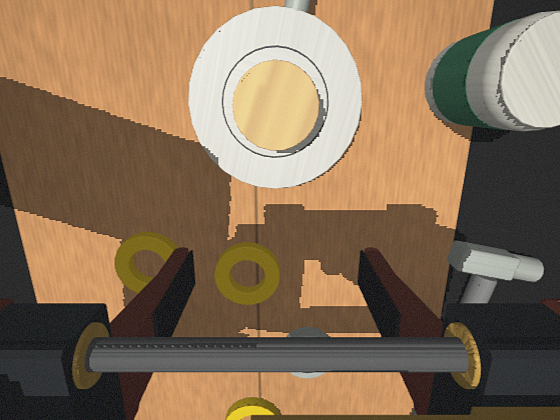

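The blank lies flat, centred over the seal to under 1 mm at (276,105), inside the pad's circle. Now the weight.

```bash
python3 -m jog '[{"dx":-1,"dy":0.15,"dz":0,"twist":0,"hand":0},{"dx":-1,"dy":0.15,"dz":0,"twist":0,"hand":0},{"dx":-1,"dy":0.15,"dz":0,"twist":0,"hand":0},{"dx":-1,"dy":0.15,"dz":0,"twist":0,"hand":0},{"dx":-1,"dy":0.15,"dz":0,"twist":0,"hand":0}]' | head -2 && python3 -m jog '[{"dx":-1,"dy":0.15,"dz":0,"twist":0,"hand":0},{"dx":-1,"dy":0.15,"dz":0,"twist":0,"hand":0},{"dx":-1,"dy":0.15,"dz":0,"twist":0,"hand":0},{"dx":-1,"dy":0.15,"dz":0,"twist":0,"hand":0},{"dx":-1,"dy":0.15,"dz":0,"twist":0,"hand":0}]' | head -2 && python3 -m jog '[{"dx":-1,"dy":0,"dz":0,"twist":0,"hand":0},{"dx":0,"dy":0,"dz":0,"twist":0,"hand":0},{"dx":0,"dy":0,"dz":0,"twist":0,"hand":0},{"dx":0,"dy":0,"dz":0,"twist":0,"hand":0},{"dx":0,"dy":0,"dz":0,"twist":0,"hand":0}]' && python3 - <<'E'
from h import *
f=snap("w9"); print(f["p"],f["q"]); f["q"]=np.array([.70711,.70711,0,0]); T=Tw(f)
print("weight"); marks(f,T,18,(608,-172),R=55,pred=lambda f,P:(P[...,2]>14)&(P[...,2]<22))
E
```

```text
time: 12.85
tcp_pos: [588.7, -104.4, 350.2]
time: 13.27
tcp_pos: [607.8, -229.5, 350.0]
time: 13.68
tcp_pos: [607.6, -253.0, 351.0]
tool_rot: [0.707, 0.708, -0.0, -0.001]
wrist_force: [0.4, 1.0, -0.5]
grip_width: 87.7
grip_force: 0.0
[ 607.64989583 -253.03794353  351.0039588 ] [ 7.06638480e-01  7.07573946e-01 -4.77391784e-05 -1.08044266e-03]
weight
fit [ 609.3 -174.9] [58.2 58.4] 190
```

```bash
python3 -m jog '[{"dx":0.8,"dy":0.07,"dz":0.8,"twist":0,"hand":0},{"dx":0.8,"dy":0,"dz":0.8,"twist":0,"hand":0},{"dx":0.8,"dy":0,"dz":0.9,"twist":0,"hand":0},{"dx":0.8,"dy":0,"dz":1,"twist":0,"hand":0},{"dx":0,"dy":0,"dz":1,"twist":0,"hand":0}]' 30 |head -2 && python3 -m jog '[{"dx":0,"dy":0,"dz":1,"twist":0,"hand":0},{"dx":0,"dy":0,"dz":0.7,"twist":0,"hand":0},{"dx":0,"dy":0,"dz":0.4,"twist":0,"hand":0},{"dx":0,"dy":0,"dz":0,"twist":0,"hand":0},{"dx":0,"dy":0,"dz":0,"twist":0,"hand":1}]' && python3 -m jog '[{"dx":0,"dy":0,"dz":0,"twist":0,"hand":1},{"dx":0,"dy":0,"dz":0,"twist":0,"hand":1},{"dx":0,"dy":0,"dz":0,"twist":0,"hand":1},{"dx":0,"dy":0,"dz":0,"twist":0,"hand":1},{"dx":0,"dy":0,"dz":0,"twist":0,"hand":1}]' &&  python3 -m jog '[{"dx":0,"dy":0,"dz":0,"twist":0,"hand":1},{"dx":0,"dy":0,"dz":0,"twist":0,"hand":1}]'
```

```text
time: 14.15
tcp_pos: [609.0, -170.3, 238.8]
time: 14.57
tcp_pos: [609.6, -174.2, 187.0]
tool_rot: [0.707, 0.707, -0.0, -0.0]
wrist_force: [-0.6, 0.7, 0.7]
grip_width: 83.8
grip_force: 0.0
time: 14.98
tcp_pos: [608.9, -174.9, 187.8]
tool_rot: [0.707, 0.707, -0.0, -0.0]
wrist_force: [-3.8, 1.0, 6.5]
grip_width: 59.4
grip_force: 30.0
time: 15.15
tcp_pos: [608.9, -174.9, 187.8]
tool_rot: [0.707, 0.707, -0.0, -0.0]
wrist_force: [-3.5, 0.5, 6.8]
grip_width: 59.4
grip_force: 30.0
```

```bash
python3 -m jog '[{"dx":0,"dy":0,"dz":-0.8,"twist":0,"hand":1},{"dx":0,"dy":0,"dz":-1,"twist":0,"hand":1},{"dx":0.9,"dy":-0.2,"dz":-1,"twist":0,"hand":1},{"dx":0.9,"dy":-0.2,"dz":-1,"twist":0,"hand":1},{"dx":0.9,"dy":-0.2,"dz":-1,"twist":0,"hand":1}]' |head -2 && python3 -m jog '[{"dx":0.9,"dy":-0.2,"dz":-1,"twist":0,"hand":1},{"dx":0.9,"dy":-0.2,"dz":-0.8,"twist":0,"hand":1},{"dx":0.9,"dy":-0.2,"dz":0,"twist":0,"hand":1},{"dx":0.9,"dy":-0.2,"dz":0,"twist":0,"hand":1},{"dx":0.9,"dy":-0.17,"dz":0,"twist":0,"hand":1}]' |head -2 && python3 -m jog '[{"dx":0.6,"dy":0,"dz":0,"twist":0,"hand":1},{"dx":0,"dy":0,"dz":0,"twist":0,"hand":1},{"dx":0,"dy":0,"dz":0,"twist":0,"hand":1},{"dx":0,"dy":0,"dz":0,"twist":0,"hand":1}]' && python3 - <<'E'
from h import *
f=snap("w10"); f["q"]=np.array([.70711,.70711,0,0]); T=Tw(f); print(f["p"])
print("pad"); marks(f,T,30,(571.5,102),R=90,pred=lambda f,P:(P[...,2]>26)&(P[...,2]<34)&(f["img"].min(2)>150))
print("blank"); marks(f,T,68,(571.5,102),R=55,pred=lambda f,P:(P[...,2]>62)&(P[...,2]<74))
P=cloud(f,T); z=np.median(P[250:300,260:300,2]); print("held z",z)
m=abs(P[...,2]-z)<5; q=P[m&(abs(P[...,0]-571)<6)]; print("y range",np.percentile(q[:,1],[0,1,99,100]))
for t in (70,90,110):
    mm=m&(f["img"].min(2)>t)
    for cn in cv2.findContours(mm.astype(np.uint8),0,1)[0]:
        if len(cn)>80: print(t,fit(f,T,cn,z))
E
```

```text
time: 15.57
tcp_pos: [593.9, -106.8, 307.6]
time: 15.98
tcp_pos: [569.5, 6.3, 352.3]
time: 16.32
tcp_pos: [570.2, 19.8, 351.7]
tool_rot: [0.707, 0.707, -0.0, 0.0]
wrist_force: [0.5, 0.1, -4.3]
grip_width: 59.4
grip_force: 30.0
[570.21535842  19.81581823 351.73208445]
pad
fit [572.  102.8] [146.4 148.8] 534
fit [526.9 105. ] [ 3.2 23. ] 58
fit [532.8 124.5] [ 2.8 19.4] 42
fit [573. 101.] [86.  88.7] 699
blank
fit [572.2 100.2] [64.5 64.6] 250
held z 182.71912919323307
y range [-9.87223375 -7.73921722 49.98765422 50.64183699]
70 (array([571.4,  21.8]), array([57.9, 59.5]))
90 (array([571.3,  20.5]), array([37.8, 38.5]))
90 (array([571.5,  21.7]), array([52.6, 55. ]))
110 (array([573.7,  35.6]), array([ 7.5, 23.4]))
110 (array([573.3,  40.6]), array([17.9, 46.7]))
```

```bash
python3 -m jog '[{"dx":0.8,"dy":-0.02,"dz":0,"twist":0,"hand":1},{"dx":0.88,"dy":0,"dz":0.1,"twist":0,"hand":1},{"dx":0.8,"dy":0,"dz":0.3,"twist":0,"hand":1},{"dx":0.8,"dy":0,"dz":0.5,"twist":0,"hand":1},{"dx":0,"dy":0,"dz":0.8,"twist":0,"hand":1}]' |head -2&& python3 -m jog '[{"dx":0,"dy":0,"dz":0.8,"twist":0,"hand":1},{"dx":0,"dy":0,"dz":0.6,"twist":0,"hand":1},{"dx":0,"dy":0,"dz":0.4,"twist":0,"hand":1},{"dx":0,"dy":0,"dz":0.2,"twist":0,"hand":1},{"dx":0,"dy":0,"dz":0.1,"twist":0,"hand":1}]' && python3 -m jog '[{"dx":0,"dy":0,"dz":0.04,"twist":0,"hand":1},{"dx":0,"dy":0,"dz":0,"twist":0,"hand":1},{"dx":0,"dy":0,"dz":0.03,"twist":0,"hand":1},{"dx":0,"dy":0,"dz":0,"twist":0,"hand":1}]'
```

```text
time: 16.78
tcp_pos: [570.9, 104.1, 310.5]
time: 17.2
tcp_pos: [569.8, 101.6, 256.2]
tool_rot: [0.707, 0.707, -0.0, -0.0]
wrist_force: [0.4, -0.2, -4.9]
grip_width: 59.3
grip_force: 30.0
time: 17.53
tcp_pos: [570.2, 102.2, 255.9]
tool_rot: [0.707, 0.707, 0.001, 0.001]
wrist_force: [0.8, -0.5, -3.8]
grip_width: 59.5
grip_force: 30.0
```

```bash
python3 -m jog '[{"dx":0,"dy":0,"dz":0.03,"twist":0,"hand":1},{"dx":0,"dy":0,"dz":0,"twist":0,"hand":1},{"dx":0,"dy":0,"dz":0,"twist":0,"hand":1}]' | tail -3 && python3 -m jog '[{"dx":0,"dy":0,"dz":0.03,"twist":0,"hand":1},{"dx":0,"dy":0,"dz":0,"twist":0,"hand":1},{"dx":0,"dy":0,"dz":0,"twist":0,"hand":1}]'
```

```text
wrist_force: [-0.9, -0.5, 5.8]
grip_width: 59.1
grip_force: 30.0
time: 18.03
tcp_pos: [570.2, 102.2, 255.8]
tool_rot: [0.707, 0.707, 0.001, 0.001]
wrist_force: [-3.3, -0.7, 11.9]
grip_width: 59.3
grip_force: 30.0
```

In contact. I'll back off a little, release, and go back to check.

```bash
python3 -m jog '[{"dx":0,"dy":0,"dz":-0.04,"twist":0,"hand":1},{"dx":0,"dy":0,"dz":0,"twist":0,"hand":1},{"dx":0,"dy":0,"dz":0,"twist":0,"hand":0.6},{"dx":0,"dy":0,"dz":0,"twist":0,"hand":0},{"dx":0,"dy":0,"dz":0,"twist":0,"hand":0}]' && python3 -m jog '[{"dx":0,"dy":0,"dz":0,"twist":0,"hand":0},{"dx":0,"dy":0,"dz":-0.5,"twist":0,"hand":0},{"dx":0,"dy":0,"dz":-1,"twist":0,"hand":0},{"dx":-0.8,"dy":0,"dz":-1,"twist":0,"hand":0},{"dx":-0.9,"dy":0,"dz":-1,"twist":0,"hand":0}]' |head -2&& python3 -m jog '[{"dx":-0.8,"dy":0,"dz":-0.4,"twist":0,"hand":0},{"dx":-0.78,"dy":0,"dz":0,"twist":0,"hand":0},{"dx":0,"dy":0,"dz":0,"twist":0,"hand":0},{"dx":0,"dy":0,"dz":0,"twist":0,"hand":0}]' && python3 - <<'E'
from h import *
f=snap("w11"); f["q"]=np.array([.70711,.70711,0,0]); T=Tw(f); print(f["p"])
print("pad"); marks(f,T,30,(571.5,102),R=90,pred=lambda f,P:(P[...,2]>26)&(P[...,2]<34)&(f["img"].min(2)>150))
print("blank"); marks(f,T,68,(571.5,102),R=55,pred=lambda f,P:(P[...,2]>58)&(P[...,2]<74))
print("weight"); marks(f,T,86,(571.5,102),R=55,pred=lambda f,P:(P[...,2]>78)&(P[...,2]<94))
E
```

```text
time: 18.45
tcp_pos: [570.0, 102.3, 254.9]
tool_rot: [0.707, 0.707, 0.0, 0.0]
wrist_force: [-1.0, -0.6, 0.2]
grip_width: 69.0
grip_force: 0.0
time: 18.87
tcp_pos: [569.5, 60.3, 342.6]
time: 19.2
tcp_pos: [569.7, 19.6, 352.1]
tool_rot: [0.708, 0.706, 0.0, -0.0]
wrist_force: [-0.0, 0.5, -0.7]
grip_width: 87.5
grip_force: 0.0
[569.67308073  19.61364188 352.08197824]
pad
fit [571.7 102.5] [146.4 148.8] 529
fit [552.9  94.2] [51.1 70.2] 125
fit [573.6 101.2] [83.5 90.9] 673
blank
fit [571.9 101.5] [64.3 65.3] 258
weight
fit [571.8 102.7] [58.4 58.5] 245
```

View pics/w11.png

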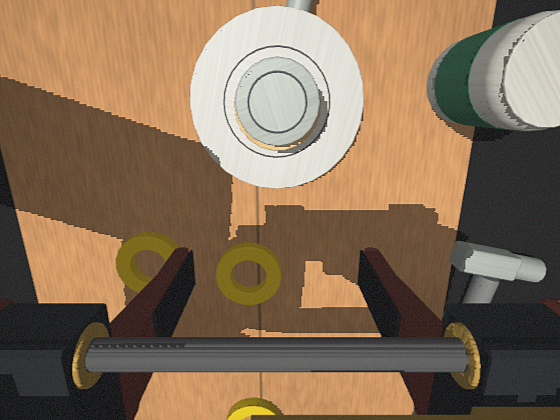

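The weight at (277,101) is concentric with the pad circle and the stack is centred to within about 1–2 mm. Next I'll look at the valve.

```bash
python3 -m jog '[{"dx":0.9,"dy":0.1,"dz":-0.6,"twist":0,"hand":0},{"dx":0.9,"dy":0.1,"dz":-0.6,"twist":0,"hand":0},{"dx":0.9,"dy":0.1,"dz":-0.6,"twist":0,"hand":0},{"dx":0.9,"dy":0.1,"dz":-0.2,"twist":0,"hand":0},{"dx":0.9,"dy":0.1,"dz":0,"twist":0,"hand":0}]' |head -2&& python3 -m jog '[{"dx":0.9,"dy":0.1,"dz":0,"twist":0,"hand":0},{"dx":0.6,"dy":0.1,"dz":0,"twist":0,"hand":0},{"dx":0,"dy":0,"dz":0,"twist":0,"hand":0},{"dx":0,"dy":0,"dz":0,"twist":0,"hand":0},{"dx":0,"dy":0,"dz":0,"twist":0,"hand":0}]' && python3 - <<'E'
from h import *
f=snap("w12"); print(f["p"],f["q"]); f["q"]=np.array([.70711,.70711,0,0]); T=Tw(f)
P=cloud(f,T); m=((P[...,2]>100)&(P[...,2]<114)&(P[...,1]>200)&(f["depth"]>0)).astype(np.uint8)
_,l,st,c=cv2.connectedComponentsWithStats(m)
for i in range(1,len(st)):
    if st[i,4]>200:
        q=P[l==i]; print(st[i],q.mean(0).round(1),q[:,2].min(),q[:,2].max())
        cn=max(cv2.findContours((l==i).astype(np.uint8),0,1)[0],key=len).reshape(-1,2)
        w=np.array([ray(f,T,p,108)[:2] for p in cn]).astype(np.float32); print(cv2.minAreaRect(w)); print(cv2.boxPoints(cv2.minAreaRect(w)).round(1))
E
```

```text
time: 19.67
tcp_pos: [582.5, 135.1, 403.2]
time: 20.08
tcp_pos: [587.0, 170.1, 401.5]
tool_rot: [0.707, 0.707, -0.001, -0.0]
wrist_force: [0.3, -1.1, 0.3]
grip_width: 87.8
grip_force: 0.0
[586.95988321 170.066868   401.51184761] [ 7.06900979e-01  7.07312100e-01 -7.41398996e-04 -2.20690702e-04]
[ 180   20  146   68 3136] [575.5 288.2 107.9] 100.15631906536493 111.16330321039487
((570.9014892578125, 286.411865234375), (25.552841186523438, 110.59044647216797), 77.24837493896484)
[[514.2 286.2]
 [622.  261.7]
 [627.7 286.7]
 [519.8 311.1]]
```

View pics/w12.png

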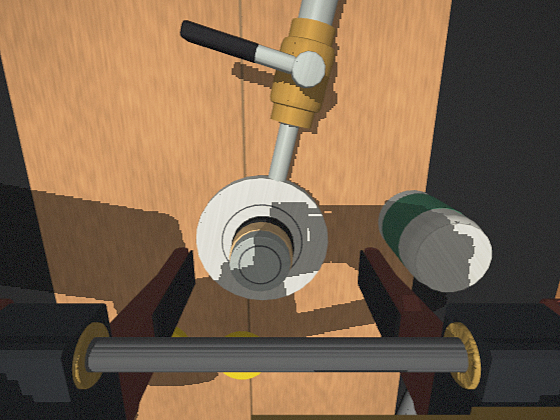

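The lever runs from the hub at (308,68) to its tip at (183,27), with the black grip in between. The pipe runs (280,170)→(315,10), and the stack stands on the pad. I'll fit the hub, grip axis and pipe direction.

```bash
python3 - <<'E'
from h import *
f=load("w12"); f["q"]=np.array([.70711,.70711,0,0]); T=Tw(f); P=cloud(f,T); im=f["img"]
hi=(P[...,2]>100)&(P[...,2]<114)&(P[...,1]>200)
print("ztop hub",np.median(P[60:76,300:316,2]),"grip",np.median(P[40:46,215:225,2]))
def line(m,z):
    v,u=np.nonzero(m); w=np.array([ray(f,T,(a,b),z)[:2] for a,b in zip(u,v)]).astype(np.float32)
    return cv2.fitLine(w,cv2.DIST_HUBER,0,.01,.01).ravel(),w
g=hi&(im.max(2)<80)
L,w=line(g,108); t=(w-L[2:])@L[:2]; print("grip dir",L,"ends",L[2:]+L[:2]*t.min(),L[2:]+L[:2]*t.max())
zh=np.median(P[60:76,300:316,2]); m=hi.copy(); m[:,:293]=0; m&=im.min(2)>100
for cn in cv2.findContours(m.astype(np.uint8),0,1)[0]:
    if len(cn)>30: print("hub",fit(f,T,cv2.convexHull(cn),zh))
# pipe between pad and valve: grey, z 30..50, y 180..230
gap=(P[...,1]>183)&(P[...,1]<220)&(P[...,0]>560)&(P[...,0]<630)&(P[...,2]>15)&(P[...,2]<70)
print("pipe z max",np.percentile(P[gap][:,2],[50,95]))
L2,w2=line(gap,np.percentile(P[gap][:,2],90)); print("pipe",L2)
brass=(im[...,0].astype(int)-im[...,2]>70)&(P[...,2]>48)&(P[...,2]<66)&(P[...,1]>210); print("brass ctr",P[brass].mean(0))
print("pad outline");marks(f,T,30,(571.5,102),R=90,pred=lambda f,P:(P[...,2]>24)&(P[...,2]<36))
E
```

```text
ztop hub 108.30677503420941 grip 108.52421277695916
grip dir [ 9.5286238e-01 -3.0340293e-01  5.4572577e+02  2.9684329e+02] ends [518.7189  305.44263] [623.9752 271.9277]
hub (array([611.9, 277.5]), array([24.6, 26.7]))
pipe z max [28.76349453 30.96060506]
pipe [3.4102231e-01 9.4005519e-01 5.9502545e+02 2.0196222e+02]
brass ctr [611.84604721 279.61896412  54.90397097]
pad outline
fit [573.  104.9] [145.7 155. ] 386
fit [571.7  86.7] [75.6 96.3] 205
```

```bash
python3 -m jog '[{"dx":0.86,"dy":-0.315,"dz":0.4,"twist":0,"hand":0},{"dx":0.86,"dy":-0.315,"dz":0.4,"twist":0,"hand":0},{"dx":0.86,"dy":-0.315,"dz":0.4,"twist":0,"hand":0},{"dx":0.86,"dy":-0.315,"dz":0.4,"twist":0,"hand":0},{"dx":0.86,"dy":-0.315,"dz":0.4,"twist":0,"hand":0}]' |head -2&& python3 -m jog '[{"dx":0.86,"dy":-0.315,"dz":0.4,"twist":0,"hand":0},{"dx":0,"dy":0,"dz":0,"twist":-0.11,"hand":0},{"dx":0,"dy":0,"dz":0,"twist":-0.11,"hand":0},{"dx":0,"dy":0,"dz":0,"twist":-0.11,"hand":0},{"dx":0,"dy":0,"dz":0,"twist":-0.11,"hand":0}]' |head -3 && python3 -m jog '[{"dx":0,"dy":0,"dz":0,"twist":-0.11,"hand":0},{"dx":0,"dy":0,"dz":0,"twist":-0.11,"hand":0},{"dx":0,"dy":0,"dz":0,"twist":-0.11,"hand":0},{"dx":0,"dy":0,"dz":0,"twist":-0.11,"hand":0},{"dx":0,"dy":0,"dz":0,"twist":-0.11,"hand":0}]' |head -3 && python3 -m jog '[{"dx":0,"dy":0,"dz":0,"twist":-0.11,"hand":0},{"dx":0,"dy":0,"dz":0,"twist":-0.11,"hand":0},{"dx":0,"dy":0,"dz":0,"twist":0,"hand":0},{"dx":0,"dy":0,"dz":0,"twist":0,"hand":0},{"dx":0,"dy":0,"dz":0,"twist":0,"hand":0}]' && python3 - <<'E'
from h import *
from workcell import r
f=snap("w13"); R=Ro.from_quat(f["q"]).as_matrix(); print(f["p"],R[:,0].round(3),R[:,1].round(3),r.get_obs()["joint_positions"].round(2))
T=Tw(f);P=cloud(f,T)
hi=(P[...,2]>100)&(P[...,2]<114)&(f["depth"]>0)&(np.hypot(P[...,0]-612,P[...,1]-277)<110)
g=hi&(f["img"].max(2)<80)&(np.hypot(P[...,0]-612,P[...,1]-277)>45)
v,u=np.nonzero(g); w=np.array([ray(f,T,(a,b),108)[:2] for a,b in zip(u,v)]).astype(np.float32)
print(len(w),cv2.fitLine(w,cv2.DIST_HUBER,0,.01,.01).ravel(),w.min(0),w.max(0))
G=w.mean(0)-f["p"][:2]; print("grip mean in tool x,y",R[:2,0]@G,R[:2,1]@G)
E
```

```text
time: 20.55
tcp_pos: [547.7, 277.4, 351.7]
time: 20.97
tcp_pos: [540.1, 298.3, 341.9]
tool_rot: [0.525, 0.851, -0.0, -0.0]
time: 21.38
tcp_pos: [540.2, 298.0, 342.1]
tool_rot: [0.262, 0.965, -0.0, -0.0]
time: 21.8
tcp_pos: [540.2, 298.6, 342.1]
tool_rot: [0.153, 0.988, -0.0, -0.0]
wrist_force: [0.1, -0.5, -0.9]
grip_width: 87.7
grip_force: 0.0
[540.16424656 298.61252508 342.12373931] [-0.953  0.303  0.   ] [ 0.303  0.953 -0.   ] [ 0.39  0.44  1.54 -0.    1.16 -0.87]
1339 [ 9.5993066e-01 -2.8023762e-01  5.4132520e+02  2.9840753e+02] [514.4431  285.23145] [570.5993  310.72836]
grip mean in tool x,y -1.3353344700231993 0.18445582532297197
```

View pics/w13.png

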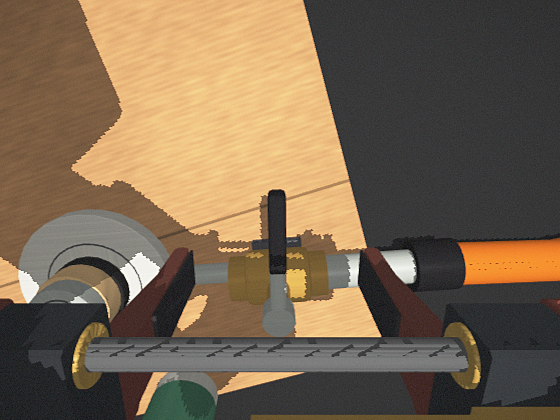

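The gripper straddles the lever at (278,240), aligned with it. I'll descend, pinch lightly, and turn 41° about the pivot.

```bash
python3 -m jog '[{"dx":0,"dy":0,"dz":1,"twist":0,"hand":0},{"dx":0,"dy":0,"dz":0.9,"twist":0,"hand":0},{"dx":0,"dy":0,"dz":0.8,"twist":0,"hand":0},{"dx":0,"dy":0,"dz":0.5,"twist":0,"hand":0},{"dx":0,"dy":0,"dz":0,"twist":0,"hand":0}]' 8 && python3 -m jog '[{"dx":0,"dy":0,"dz":0,"twist":0,"hand":1},{"dx":0,"dy":0,"dz":0,"twist":0,"hand":1},{"dx":0,"dy":0,"dz":0,"twist":0,"hand":1},{"dx":0,"dy":0,"dz":0,"twist":0,"hand":1},{"dx":0,"dy":0,"dz":0,"twist":0,"hand":1}]' 8 && python3 -m jog '[{"dx":0,"dy":0,"dz":0,"twist":0,"hand":1},{"dx":0,"dy":0,"dz":0,"twist":0,"hand":1},{"dx":0,"dy":0,"dz":0,"twist":0,"hand":1},{"dx":0,"dy":0,"dz":0,"twist":0,"hand":1},{"dx":0,"dy":0,"dz":0,"twist":0,"hand":1}]'
```

```text
time: 22.27
tcp_pos: [538.7, 298.6, 259.2]
tool_rot: [0.152, 0.988, -0.001, -0.002]
wrist_force: [-0.3, -0.1, -0.2]
grip_width: 87.8
grip_force: 0.0
time: 22.68
tcp_pos: [540.3, 299.4, 263.1]
tool_rot: [0.151, 0.988, 0.0, 0.001]
wrist_force: [-0.8, -0.6, -0.5]
grip_width: 57.9
grip_force: 0.0
time: 23.1
tcp_pos: [540.0, 299.2, 262.1]
tool_rot: [0.151, 0.988, -0.0, -0.0]
wrist_force: [-0.0, 0.2, 0.3]
grip_width: 24.8
grip_force: 0.0
```

```bash
python3 -m jog '[{"dx":0,"dy":0,"dz":0,"twist":0,"hand":1},{"dx":0,"dy":0,"dz":0,"twist":0,"hand":1},{"dx":0,"dy":0,"dz":0,"twist":0,"hand":1},{"dx":0,"dy":0,"dz":0,"twist":0,"hand":1},{"dx":0,"dy":0,"dz":0,"twist":0,"hand":1}]' 8 && python3 -m jog '[{"dx":-0.016,"dy":0.307,"dz":0,"twist":0.098,"hand":1},{"dx":-0.016,"dy":0.307,"dz":0,"twist":0.098,"hand":1},{"dx":-0.016,"dy":0.307,"dz":0,"twist":0.098,"hand":1}]' && python3 -m jog '[{"dx":-0.016,"dy":0.307,"dz":0,"twist":0.098,"hand":1},{"dx":-0.016,"dy":0.307,"dz":0,"twist":0.098,"hand":1},{"dx":-0.016,"dy":0.307,"dz":0,"twist":0.098,"hand":1},{"dx":-0.016,"dy":0.307,"dz":0,"twist":0.098,"hand":1},{"dx":0,"dy":0,"dz":0,"twist":0,"hand":1}]' && python3 -m jog '[{"dx":0,"dy":0,"dz":0,"twist":0,"hand":1},{"dx":0,"dy":0,"dz":0,"twist":0,"hand":1},{"dx":0,"dy":0,"dz":0,"twist":0,"hand":1}]'
```

```text
time: 23.52
tcp_pos: [539.9, 299.2, 262.1]
tool_rot: [0.151, 0.989, -0.0, -0.0]
wrist_force: [0.4, -0.4, -0.3]
grip_width: 12.0
grip_force: 8.0
time: 23.77
tcp_pos: [550.0, 320.0, 262.1]
tool_rot: [0.303, 0.953, -0.0, -0.0]
wrist_force: [0.1, -0.0, -0.1]
grip_width: 12.0
grip_force: 8.0
time: 24.18
tcp_pos: [572.9, 341.5, 262.1]
tool_rot: [0.491, 0.871, 0.0, -0.0]
wrist_force: [-1.0, 0.5, 2.7]
grip_width: 11.8
grip_force: 8.0
time: 24.43
tcp_pos: [572.1, 340.9, 262.1]
tool_rot: [0.488, 0.873, 0.0, -0.0]
wrist_force: [-0.9, 2.5, -0.6]
grip_width: 11.8
grip_force: 8.0
```

```bash
python3 -m jog '[{"dx":0,"dy":0,"dz":0,"twist":0,"hand":0.6},{"dx":0,"dy":0,"dz":0,"twist":0,"hand":0.5},{"dx":0,"dy":0,"dz":0,"twist":0,"hand":0},{"dx":0,"dy":0,"dz":0,"twist":0,"hand":0},{"dx":0,"dy":0,"dz":0,"twist":0,"hand":0}]' && python3 -m jog '[{"dx":0,"dy":0,"dz":-0.3,"twist":0,"hand":0},{"dx":0,"dy":0,"dz":-0.8,"twist":0,"hand":0},{"dx":0,"dy":0,"dz":-1,"twist":0,"hand":0},{"dx":0,"dy":0,"dz":-1,"twist":0,"hand":0},{"dx":-0.5,"dy":0,"dz":-1,"twist":0,"hand":0}]' |head -2 && python3 -m jog '[{"dx":-1,"dy":0,"dz":-1,"twist":0,"hand":0},{"dx":-1,"dy":0,"dz":-0.5,"twist":0,"hand":0},{"dx":0,"dy":0,"dz":0,"twist":0,"hand":0},{"dx":0,"dy":0,"dz":0,"twist":0,"hand":0},{"dx":0,"dy":0,"dz":0,"twist":0,"hand":0}]' && python3 - <<'E'
from h import *
f=snap("w14"); print(f["p"],f["q"]); T=Tw(f);P=cloud(f,T)
hi=(P[...,2]>100)&(P[...,2]<114)&(f["depth"]>0)&(np.hypot(P[...,0]-612,P[...,1]-277)<110)
g=hi&(f["img"].max(2)<80)&(np.hypot(P[...,0]-612,P[...,1]-277)>45)
v,u=np.nonzero(g); w=np.array([ray(f,T,(a,b),108)[:2] for a,b in zip(u,v)]).astype(np.float32)
L=cv2.fitLine(w,cv2.DIST_HUBER,0,.01,.01).ravel(); print(len(w),L)
h=hi&(f["img"].min(2)>90)&(np.hypot(P[...,0]-612,P[...,1]-277)<22)
for cn in cv2.findContours(h.astype(np.uint8),0,1)[0]:
    if len(cn)>30: print("hub",fit(f,T,cv2.convexHull(cn),108))
d=L[2:]-[611.9,277.5]; print("angle hub-grip",np.degrees(np.arctan2(d[1],-d[0])),"line",np.degrees(np.arctan(abs(L[1]/L[0]))))
from workcell import r
s=r.grab_frame("scene"); cv2.imwrite("pics/scene2.png",s["img"][100:340,100:500,::-1].repeat(2,0).repeat(2,1)[:, :800])
E
```

```text
time: 24.85
tcp_pos: [572.5, 340.5, 262.1]
tool_rot: [0.489, 0.872, -0.0, 0.0]
wrist_force: [0.4, 0.1, -0.2]
grip_width: 41.8
grip_force: 0.0
time: 25.27
tcp_pos: [578.0, 331.2, 366.2]
time: 25.68
tcp_pos: [604.5, 287.5, 401.8]
tool_rot: [0.489, 0.872, -0.0, -0.001]
wrist_force: [-0.1, -0.3, -0.3]
grip_width: 87.7
grip_force: 0.0
[604.51039988 287.4619686  401.81934421] [ 4.89293003e-01  8.72119235e-01 -1.98761670e-04 -5.98518771e-04]
1002 [ 5.2661514e-01 -8.5010386e-01  5.7447058e+02  3.3864200e+02]
hub (array([609.7, 281. ]), array([24.8, 34.9]))
angle hub-grip 58.52619902194231 line 58.22296
```

View pics/scene2.png

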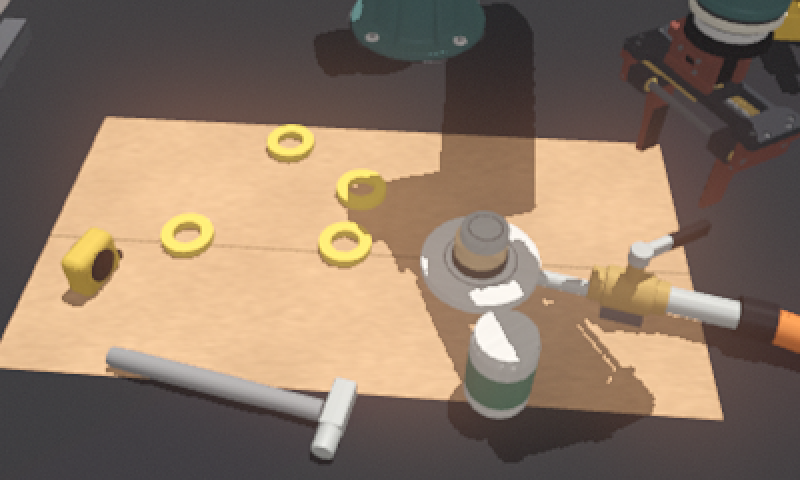

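The three discs stand as one stack on the pad at (482,245). The lever is at 45° from (640,255) to (705,232), measured at about 45.3°. The hammer, can and tape are where they were, and the gripper is clear, so I'm handing in.

```bash
python3 -c "
from workcell import r
print(r.finish_job())"
```

```text
the job is handed in; nothing more can be done
None
```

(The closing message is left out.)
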